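# Load a filter cassette and unlatch it from its loading dock

## Task

The filter cassette sits latched in its loading dock with the sintered filter already inside. Finish the stack while it is docked: put the plain spacer ring flat on the filter, then the knobbed cover disc flat on the ring, letting go of each. Then squeeze the two side catches together with the fingers, lift the cassette straight out with its stack seated, and finish still holding it level by the squeezed catches, about 10 cm above the dock; do not disturb the timer, tape roll, vial and tweezers.

Things in the scene. Friction and masses are not known exactly. Their poses are not given: they have to be found in the camera images.
- dock: White loading dock plate 104 x 124 x 8 mm (x, y, z), fixed to the worktop, left or right; origin centre of underside. Steel strike plates 26 mm wide stand at y = +-34.5 to +-46 mm, tops 29.5 mm above the worktop; their lips hook over the noses of the cassette's catches. Locating corners 6 mm high hold the cassette's foot with 1 mm play. Cassette axes = dock axes.
- cassette: Grey filter cassette, about 0.2 kg; origin centre of underside, 8 mm above the worktop when docked, z up. Foot 58 x 56 x 6 mm. Pocket wall: bore 40, outside diameter 45 mm, top 32 mm above the origin; it stands only on the +y and -y sides, leaving slots 30 mm wide open to +x and -x down to the foot, for fingers that hold a part by its rim. Catches outside the wall at +y and -y.
- pocket (a point): Centre of the pocket floor (top of the built-in sintered filter), 14 mm above the cassette's underside, 22 mm above the worktop when docked; axes as the cassette. Spacer seated: its centre is 6 mm above this point. Cover seated on the spacer: its knob centre is 26 mm above this point.
- spacer_center (a point): Centre of the plain white spacer ring: outside diameter 36 mm, bore 24 mm, 12 mm high, 40 g; lies flat on the grey bench mat, its centre 8 mm above the worktop. It can be held across its outside.
- cover_knob (a point): Middle of the knob of the steel cover disc: disc 36 mm diameter, 6 mm thick, about 80 g, with a circle of small dark holes; on it a round knob 15 mm diameter, 16 mm high. This point is 14 mm above the disc's underside; the disc lies knob up on the mat, so 16 mm above the worktop.
- mat: Thin grey bench mat 130 x 190 x 2 mm (x, y, z), fixed, on which the two parts lie; origin at the centre of its underside.
- catch_a (a joint): Sprung side catch on the cassette's +y side: 0 = out and latched, 0.006 m = pressed fully inward (toward -y of the cassette). From 3.6 N at the start to 7.2 N at full travel. Its nose is clear of the strike from about 0.0045 m on; keep it fully pressed while lifting (a grip of 15 to 40 N does it and carries the cassette).
- catch_b (a joint): The same catch on the -y side, pressed toward +y.
- catch_a_face (a point): Middle of the flat grip face of catch_a, 42 mm above the cassette's underside, 50 mm above the worktop when docked. The plate is 26 mm wide (x), 4 mm thick, free for fingers from 24 mm (above the strike) to 56 mm over the underside. Outer faces of the two catches: 66 mm apart when out, 54 mm when pressed home.
- catch_b_face (a point): The same point on catch_b.
- timer: White bench timer 62 x 62 x 18 mm, bystander.
- tape: Tape roll lying flat, 66 mm diameter, 18 mm high, bystander.
- vial: Small glass sample vial 21 mm diameter, 50 mm high, bystander.
- tweezers: Steel tweezers 122 mm long lying on the worktop, bystander.

How it is judged (in metres and radians):
On the way, in this order (a step that is already met when the one before it is completed fails the run):
1. the spacer ring lies flat on the filter in the docked cassette, released (x of spacer_center in the frame of pocket between -0.0045 and 0.0045 m and y of spacer_center in the frame of pocket between -0.0045 and 0.0045 m and z of spacer_center in the frame of pocket between 0.004 and 0.008 m and angle between the z axis of spacer_center and the z axis of pocket, either way round below 0.1 rad and height (world z) of pocket below 0.025 m and distance of pocket from where it was at the start of the episode below 0.004 m and contact force between spacer and the fingers below 0.1 N), for 0.2 s.
2. the cover disc lies flat on the ring in the docked cassette, released (x of spacer_center in the frame of pocket between -0.0045 and 0.0045 m and y of spacer_center in the frame of pocket between -0.0045 and 0.0045 m and z of spacer_center in the frame of pocket between 0.004 and 0.008 m and angle between the z axis of each of spacer_center, cover_knob and the z axis of pocket, either way round below 0.1 rad and x of cover_knob in the frame of pocket between -0.0045 and 0.0045 m and y of cover_knob in the frame of pocket between -0.0045 and 0.0045 m and z of cover_knob in the frame of pocket between 0.024 and 0.028 m and height (world z) of pocket below 0.025 m and distance of pocket from where it was at the start of the episode below 0.004 m and contact force between cover and the fingers below 0.1 N), for 0.2 s.
3. with both catches squeezed the loaded cassette is lifted free of the dock (value of joint each of catch_a, catch_b above 0.004 m and height (world z) of pocket above 0.085 m and angle between pocket's own z axis and vertical below 0.2 rad and contact force between cassette and the fingers above 1 N and contact force between cassette and dock below 0.1 N and x of spacer_center in the frame of pocket between -0.0045 and 0.0045 m and y of spacer_center in the frame of pocket between -0.0045 and 0.0045 m and z of spacer_center in the frame of pocket between 0.004 and 0.008 m and angle between the z axis of each of spacer_center, cover_knob and the z axis of pocket, either way round below 0.1 rad and x of cover_knob in the frame of pocket between -0.0045 and 0.0045 m and y of cover_knob in the frame of pocket between -0.0045 and 0.0045 m and z of cover_knob in the frame of pocket between 0.024 and 0.028 m), for 0.2 s.
At the end, for the whole second after the job is handed in: Held still by the fingers, both catches pressed in over 4 mm, pocket floor over 85 mm above the worktop, within 0.2 rad of level, clear of the dock; ring on filter and cover on ring, each within 2 mm of its seated height, 4.5 mm of the pocket axis and flat to 0.1 rad (all of step 3 and linear speed of cassette below 0.05 m/s); the arm keeps its last pose, push and grip.
It fails at once if the timer is moved more than 15 mm (distance of timer from where it was at the start of the episode above 0.015 m).
It fails at once if the tape is moved more than 15 mm (distance of tape from where it was at the start of the episode above 0.015 m).
It fails at once if the vial is moved more than 15 mm (distance of vial from where it was at the start of the episode above 0.015 m).
It fails at once if the tweezers is moved more than 15 mm (distance of tweezers from where it was at the start of the episode above 0.015 m).
It also fails if it takes over 67 s, if anything falls off the work surface, if the arm or the gripper's body presses on something with over 40 N, if the wrist force passes 120 N, or if a joint passes its speed limit or range.

## Robot

A 7-joint arm with a two-finger parallel gripper is mounted at the origin on a cart in front of the work surface, level with it; the furniture and walls round the work are solid. World frame = base frame: x ahead of the robot, y to its left, z up, the work surface at z = 0. Lengths are in mm, angles in rad, forces in N, time in s.
With the tool pointing down it reaches from about 400 to 875 mm from the base axis. Payload 4.4 kg.
Tool frame: the origin (TCP) lies between the finger pads; the fingertips stand 22 mm ahead of it and the grasp point (between the pads) lies 3 mm ahead of it; z points along the fingers, y is the line along which they close (so a half turn about z gives the same grasp; the last joint's range is limited). The gripper opens to 85 mm and grips with 20 to 120 N. Pads are 22 mm wide; open, the fingers measure 114 mm over their backs; the gripper's body (76 mm by 85 mm) begins 54 mm behind the grasp point. The pads swing forward as they close: fully open they stand 13 mm farther back than shut.
Start: joints at [-1.286, 0.628, 0.038, 1.517, -0.027, 0.996, -0.02], TCP at [223.35, 610.436, 253.313] pointing down, gripper open.
Joint ranges: [-3.06, 3.06], [-0.37, 2.12], [-1.25, 1.32], [0.18, 2.47], [-1.1, 4.24], [0.23, 1.98], [-2.94, 2.94]. Speed limits (rad/s): [2.57, 2.57, 3.14, 3.14, 3.14, 3.14, 3.14].

## Interface

Orientations are given as [roll, pitch, yaw] about the fixed x, y, z axes, in that order (R = Rz(yaw) Ry(pitch) Rx(roll)).
In Python, from cell import ctrl gives the robot as it stands.
- The arm moves only by the tool step_arm, never from a script. Its argument "plan" is a list of rows, each an object of numbers: "dx", "dy", "dz": the shift along the tool's x, y, z scaled (see below); "ax", "ay", "az": the turn, a rotation vector about the tool's x, y, z scaled (see below); "gripper": the opening, from 0 (shut) to 1 (fully open). A call has 1 to 20 rows; each row shifts and turns the commanded pose from where the row before left it, along the tool's axes as they then stand; what a row does not reach is not made up. The controller multiplies each number of a shift by 0.3 m and each number of a turn by 90 degrees. A row lasts 1/8 s, in which the tool goes at most 62.5 mm and 10.7 degrees, less where a joint would pass 70% of its speed; a pose out of reach is approached as far as the arm can. A call with a number of a shift or a turn outside -1 to 1 is refused whole. A call with a gripper value outside its range is refused whole. The fingers move at their own pace and stop on an object; the grip force is fixed at half the most. Time passes only in rows, so rows that do not move let the fingers close. It gives the time, the measured TCP pose, the force, the opening and the grip force at its end, in the units of the state.
- ctrl.read_state(): the state, without advancing time (a new reading comes with each control period).
- ctrl.get_image(name): name is "side" or "top" or "wrist"; returns a dict with "color" (384x512x3 uint8, red, green, blue), "range_z" (384x512 float32, mm along the optical axis (not along the pixel's ray), 0 where there is no reading), "fx", "fy", "cx", "cy" (pixels), "T" (4x4, takes a point from camera to world coordinates); the wrist camera has in their place "T_tool_cam" (4x4, takes a point from camera to tool coordinates, whose origin is the TCP and whose axes are the flange's). Camera axes: x right, y down, z forward; pixel columns grow to the right and rows downward; lengths in mm; the calibration is good to about 2 mm. A picture is of the moment at which its call begins: read the wrist's pose just before it.
- ctrl.finish_job(): hands the job in; it is judged then, once.
The state is a dict: "clock": time; "qpos": joint angles; "qd": joint speeds; "tau": joint torques, N m; "eef_pos": TCP position; "tool_rot": TCP orientation; "force": force on the tool from outside, world axes, zero at the start; "torque": the same for the moment, N m; "width": finger opening in mm; "gripper_force": force on a finger pad.
Only numpy, scipy, OpenCV 4.12 (cv2) and the standard library are available. Lean on these libraries where they do the work, as an engineer would, in place of code of your own. Each camera call takes 0.05 s, during which the arm holds its last target. There are 200 camera calls.

## Working session

There is one attempt and no reset: what is moved stays moved. The work goes in short steps, Python scripts to look and compute and a tool call to move; the robot and the scene stay as the last step left them, time stands still between calls to the robot, and variables do not carry over. Pictures are saved under pics/ and viewed, at most 10 in all, crops included, and the job is handed in when it is done.

Besides the shell and the picture viewer there is one more tool, called after "Request:" as name(argument=value, ...) on one line, values as JSON. step_arm: Moves the arm, as the interface text tells. Shifts and turns lie within -1 to 1; 1 stands for 0.3 m of shift or 90 degrees of turn. Its arguments: {"type":"object","properties":{"plan":{"type":"array"}},"required":["plan"]}

```bash
mkdir -p pics; cat > h.py <<'E'
import numpy as np, cv2
from cell import ctrl
from scipy.spatial.transform import Rotation as R
def snap(name):
    s=ctrl.read_state(); im=ctrl.get_image(name)
    if 'T' in im: T=np.array(im['T'])
    else:
        W=np.eye(4); W[:3,:3]=R.from_euler('xyz',s['tool_rot']).as_matrix(); W[:3,3]=s['eef_pos']
        T=W@np.array(im['T_tool_cam'])
    z=im['range_z']; v,u=np.mgrid[:z.shape[0],:z.shape[1]]
    P=np.stack([(u-im['cx'])/im['fx']*z,(v-im['cy'])/im['fy']*z,z],-1)@T[:3,:3].T+T[:3,3]
    P[z==0]=np.nan
    return im,P,T,s
def save(im,f): cv2.imwrite('pics/'+f,im['color'][:,:,::-1])
E
python3 - <<'E'
from h import *
ims=[]
for n in('top','side'):
    im,P,T,s=snap(n); np.savez('/tmp/'+n,P=P,c=im['color'],T=T,k=[im['fx'],im['fy'],im['cx'],im['cy']]); save(im,n+'1.png')
    print(n,T.round(3).tolist(),im['fx'])
print(s)
E
```

```text
top [[-0.029, -0.989, 0.142, 449.445], [-0.999, 0.024, -0.035, 22.715], [0.031, -0.143, -0.989, 915.352], [0.0, 0.0, 0.0, 1.0]] 371.85815975568227
side [[-1.0, 0.007, 0.025, 558.047], [-0.022, 0.317, -0.948, 940.553], [-0.015, -0.948, -0.317, 402.476], [0.0, 0.0, 0.0, 1.0]] 475.7672966177581
{'clock': 0.05, 'qpos': array([-1.28580892,  0.62929087,  0.03843905,  1.51832853, -0.02700839,
        0.99630611, -0.01999126]), 'qd': array([ 1.41243631e-03, -1.75037392e-03, -1.21732788e-03,  8.62855974e-04,
       -3.96522284e-04, -5.50498304e-04,  1.79438528e-05]), 'tau': array([ 3.10301242e-03, -5.65043843e+01,  1.23191513e+00, -1.94197243e+01,
        1.12719048e-02,  5.29516386e-03,  1.59728154e-05]), 'eef_pos': array([223.13910715, 609.90221334, 252.43742745]), 'tool_rot': array([-3.13977756e+00,  1.15534468e-05,  2.79081268e+00]), 'force': array([-0.53932988,  0.78615595, -0.30597804]), 'torque': array([-0.00378847, -0.00292854, -0.02913823]), 'gripper_force': 0.0, 'width': 85.6894063757207}
```

View pics/top1.png

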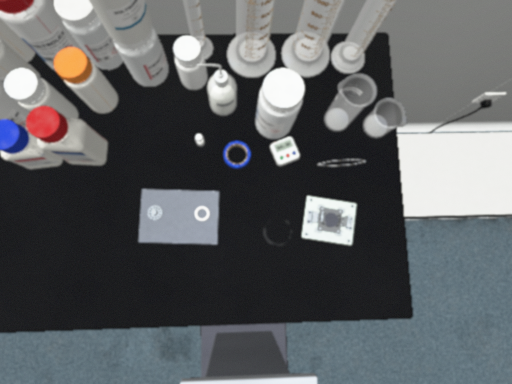

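View pics/side1.png

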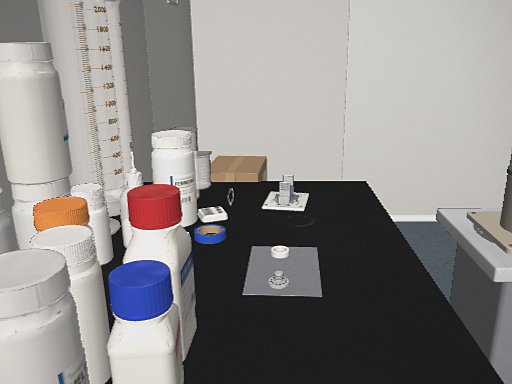

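The top view shows the mat at (180,217), the ring at (202,213), the cover at (155,212) and the dock at (330,220). The tape is at (237,154), timer at (285,151), vial at (200,140) and tweezers at (342,162). The side view agrees. Next I'll turn these into positions.

```bash
python3 - <<'E'
from h import *
d=np.load('/tmp/top.npz');P=d['P'];c=d['c'].astype(int)
def reg(n,u0,u1,v0,v1,zl,zh,bright=0):
    q=P[v0:v1,u0:u1].reshape(-1,3);b=c[v0:v1,u0:u1].reshape(-1,3).min(1)
    m=(q[:,2]>zl)&(q[:,2]<zh)&(b>=bright);q=q[m]
    r=cv2.minAreaRect(q[:,:2].astype(np.float32)) if len(q)>3 else None
    print(n,len(q),q.mean(0).round(1),r)
reg('mat',130,228,180,252,-3,30,60)
reg('spacer',190,214,203,223,7,30,130)
reg('cover',144,168,202,222,5,40,120)
reg('knob',144,168,202,222,16,40)
reg('dock',295,362,190,250,-2,100,110)
reg('catch',300,360,190,250,45,100)
reg('darkring',260,296,215,250,-10,100)
for n,a in dict(timer=(268,302,135,168),tape=(220,254,138,170),vial=(192,208,130,148),tw=(315,370,155,170)).items(): reg(n,*a,3,100)
q=P[190:250,300:360]; print(np.nanmax(q[...,2]),P[217,170],P[213,203])
E
```

```text
mat 4367 [531.5 161.4   2.4] ((532.1236572265625, 161.5482177734375), (196.40980529785156, 135.69659423828125), 86.64945983886719)
spacer 95 [536.5 104.6  13.1] ((534.7866821289062, 103.7669906616211), (38.70458984375, 34.595603942871094), 25.068010330200195)
cover 165 [542.  218.3  11.4] ((537.6498413085938, 214.84616088867188), (46.716548919677734, 33.780555725097656), 45.11261749267578)
knob 35 [542.4 218.4  23.2] ((542.4114379882812, 219.45982360839844), (14.686822891235352, 12.383519172668457), 88.57494354248047)
dock 2083 [ 511.7 -204.2   12.8] ((513.0571899414062, -208.44619750976562), (129.56155395507812, 108.54679870605469), 79.61588287353516)
catch 78 [ 512.7 -206.7   59.2] ((512.8814697265625, -206.6124725341797), (66.27606964111328, 24.685237884521484), 79.52252197265625)
darkring 1256 [ 4.866e+02 -7.970e+01 -2.000e-01] ((486.88067626953125, -80.0601806640625), (87.63679504394531, 83.59227752685547), 88.33528900146484)
timer 630 [ 690.8 -101.5   15.2] ((691.5877075195312, -106.9239501953125), (80.5411605834961, 77.15338897705078), 8.058762550354004)
tape 320 [681.5  16.8  15.6] ((683.2384033203125, 15.645292282104492), (68.0903091430664, 83.7606201171875), 2.148301362991333)
vial 91 [714.6 106.   35.3] ((723.7836303710938, 103.7147216796875), (18.030498504638672, 35.2463264465332), 68.71580505371094)
tw 92 [ 658.  -246.1    6.5] ((659.8876953125, -246.52740478515625), (120.09071350097656, 30.610708236694336), 87.23163604736328)
66.01711617389196 [530.24787316 182.750015     1.27904517] [537.96560123 102.14261062   1.32574153]
```

Request:
step_arm(plan=[{"dx": -0.13, "dy": -0.102, "gripper": 1}, {"dx": -0.13, "dy": -0.102, "gripper": 1}, {"dx": -0.13, "dy": -0.102, "gripper": 1}, {"dx": -0.13, "dy": -0.102, "gripper": 1}, {"dx": -0.13, "dy": -0.102, "gripper": 1}, {"dx": -0.13, "dy": -0.102, "gripper": 1}, {"dx": -0.13, "dy": -0.102, "gripper": 1}, {"dx": -0.13, "dy": -0.102, "gripper": 1}, {"dx": -0.13, "dy": -0.102, "gripper": 1}, {"dx": -0.13, "dy": -0.102, "gripper": 1}, {"dx": -0.13, "dy": -0.102, "gripper": 1}, {"dx": -0.13, "dy": -0.102, "gripper": 1}, {"az": 0.112, "gripper": 1}, {"az": 0.112, "gripper": 1}, {"az": 0.112, "gripper": 1}, {"az": 0.112, "gripper": 1}, {"az": 0.112, "gripper": 1}, {"az": 0.112, "gripper": 1}, {"az": 0.112, "gripper": 1}, {"az": 0.112, "gripper": 1}])

```text
invalid input
```

```bash
cat >> h.py <<'E'
def delta(xyz,ydir=None,s=None):
    """shift (in units of .3 m, tool axes) and tilt/turn to reach a tool-down pose with tool y along ydir deg (mod 180)"""
    s=s or ctrl.read_state(); Q=R.from_euler('xyz',s['tool_rot'])
    print('pos',s['eef_pos'].round(1),'rot',s['tool_rot'].round(4),'w',round(s['width'],1),'F',s['force'].round(1),'t',round(s['clock'],2))
    print('shift',(Q.inv().apply(np.array(xyz)-s['eef_pos'])/300).round(4))
    if ydir is not None:
        yaw=np.radians(ydir+90)
        best=min((Q.inv()*R.from_euler('xyz',[np.pi,0,yaw+k*np.pi]) for k in(0,1)),key=lambda r:r.magnitude())
        print('turn',(best.as_rotvec()/(np.pi/2)).round(4))
E
python3 - <<'E'
from h import *
im,P,T,s=snap('wrist'); save(im,'w1.png'); print(im['T_tool_cam'].round(3),im['fx'],s['qpos'].round(2))
c=im['color'].astype(int)
g=(P[...,2]>9)&(P[...,2]<40)&(np.hypot(P[...,0]-536,P[...,1]-104)<40)
q=P[g];print(len(q),cv2.minEnclosingCircle(q[:,:2].astype(np.float32)),np.percentile(q[:,2],[5,50,95]))
delta([536,104,200],-10.5,s)
E
```

```text
[[ 1.00000e-03 -9.59000e-01 -2.82000e-01  7.16880e+01]
 [ 1.00000e+00  0.00000e+00  1.00000e-03 -8.22000e-01]
 [-1.00000e-03 -2.82000e-01  9.59000e-01 -1.19315e+02]
 [ 0.00000e+00  0.00000e+00  0.00000e+00  1.00000e+00]] 308.5963358826731 [-1.29  0.63  0.04  1.52 -0.03  1.   -0.02]Traceback (most recent call last):
  File "<stdin>", line 5, in <module>
    return _quantile_unchecked(
        a, q, axis, out, overwrite_input, method, keepdims, weights)
    return _ureduce(a,
                    func=_quantile_ureduce_func,
    ...<5 lines>...
                    overwrite_input=overwrite_input,
                    method=method)
    r = func(a, **kwargs)
    result = _quantile(arr,
                       quantiles=q,
    ...<2 lines>...
                       out=out,
                       weights=wgt)
    slices_having_nans = np.isnan(arr[-1, ...])
                                  ~~~^^^^^^^^^
IndexError: index -1 is out of bounds for axis 0 with size 0
```

View pics/w1.png

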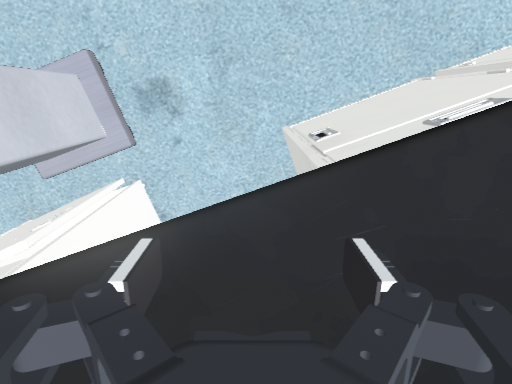

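The call was refused, so the arm hasn't moved. The picture only shows the worktop edge and the open fingers at about (135,265) and (375,265). I'll try one row with every key filled in.

Request:
step_arm(plan=[{"dx": -0.13, "dy": -0.102, "dz": 0.0, "ax": 0.0, "ay": 0.0, "az": 0.0, "gripper": 1.0}])

```text
clock: 0.28
eef_pos: [246.2, 570.9, 252.5]
tool_rot: [3.14, -0.003, 2.797]
force: [1.3, -0.8, 0.9]
width: 85.6
gripper_force: 0.0
```

Request:
step_arm(plan=[{"dx": -0.13, "dy": -0.102, "dz": 0, "ax": 0, "ay": 0, "az": 0, "gripper": 1}, {"dx": -0.13, "dy": -0.102, "dz": 0, "ax": 0, "ay": 0, "az": 0, "gripper": 1}, {"dx": -0.13, "dy": -0.102, "dz": 0, "ax": 0, "ay": 0, "az": 0, "gripper": 1}, {"dx": -0.13, "dy": -0.102, "dz": 0, "ax": 0, "ay": 0, "az": 0, "gripper": 1}, {"dx": -0.13, "dy": -0.102, "dz": 0, "ax": 0, "ay": 0, "az": 0, "gripper": 1}, {"dx": -0.13, "dy": -0.102, "dz": 0, "ax": 0, "ay": 0, "az": 0, "gripper": 1}, {"dx": -0.13, "dy": -0.102, "dz": 0, "ax": 0, "ay": 0, "az": 0, "gripper": 1}, {"dx": -0.13, "dy": -0.102, "dz": 0, "ax": 0, "ay": 0, "az": 0, "gripper": 1}, {"dx": -0.13, "dy": -0.102, "dz": 0, "ax": 0, "ay": 0, "az": 0, "gripper": 1}, {"dx": -0.13, "dy": -0.102, "dz": 0, "ax": 0, "ay": 0, "az": 0, "gripper": 1}, {"dx": -0.13, "dy": -0.102, "dz": 0, "ax": 0, "ay": 0, "az": 0, "gripper": 1}, {"dx": 0, "dy": 0, "dz": 0, "ax": 0, "ay": 0, "az": 0.112, "gripper": 1}, {"dx": 0, "dy": 0, "dz": 0, "ax": 0, "ay": 0, "az": 0.112, "gripper": 1}, {"dx": 0, "dy": 0, "dz": 0, "ax": 0, "ay": 0, "az": 0.112, "gripper": 1}, {"dx": 0, "dy": 0, "dz": 0, "ax": 0, "ay": 0, "az": 0.112, "gripper": 1}, {"dx": 0, "dy": 0, "dz": 0, "ax": 0, "ay": 0, "az": 0.112, "gripper": 1}, {"dx": 0, "dy": 0, "dz": 0, "ax": 0, "ay": 0, "az": 0.112, "gripper": 1}, {"dx": 0, "dy": 0, "dz": 0, "ax": 0, "ay": 0, "az": 0.112, "gripper": 1}, {"dx": 0, "dy": 0, "dz": 0, "ax": 0, "ay": 0, "az": 0.112, "gripper": 1}])

```text
clock: 2.65
eef_pos: [536.4, 104.8, 253.1]
tool_rot: [-3.141, 0.0, 1.378]
force: [-0.4, 0.4, -0.3]
width: 85.0
gripper_force: 0.0
```

```bash
python3 - <<'E'
from h import *
im,P,T,s=snap('wrist'); save(im,'w2.png'); print(s['qpos'].round(2))
delta([536,104,150],-10.5,s)
for n,x,y,lo,hi in(('ring',536,104,9,40),('knob',542,218,17,40)):
    q=P[(P[...,2]>lo)&(P[...,2]<hi)&(np.hypot(P[...,0]-x,P[...,1]-y)<35)]
    print(n,len(q), cv2.minEnclosingCircle(q[:,:2].astype(np.float32)) if len(q) else '',np.median(q[:,2]))
E
```

```text
[-0.55  0.52  0.47  1.82 -0.29  0.88 -0.14]
pos [536.4 104.8 253.1] rot [-3.1411e+00  1.0000e-04  1.3777e+00] w 85.0 F [-0.4  0.4 -0.3] t 2.65
shift [-0.003  -0.0008  0.3437]
turn [-0.0003  0.0001 -0.0063]
ring 389 ((536.7911987304688, 103.8487777709961), 17.827665328979492) 12.44402312739453
knob 178 ((541.9843139648438, 218.25607299804688), 7.702875137329102) 22.583288123618473
```

View pics/w2.png

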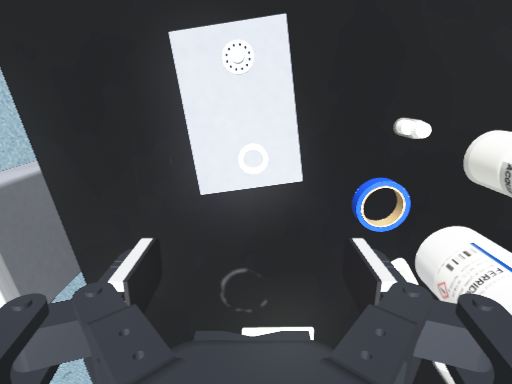

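The picture shows the ring at (253,158) and the cover at (238,56). Fitted radii of 17.8 and 7.7 mm match the given sizes. Now going down on the ring and closing.

Request:
step_arm(plan=[{"dx": -0.0035, "dy": 0.001, "dz": 0.15, "ax": 0, "ay": 0, "az": -0.006, "gripper": 1}, {"dx": 0, "dy": 0, "dz": 0.15, "ax": 0, "ay": 0, "az": 0, "gripper": 1}, {"dx": 0, "dy": 0, "dz": 0.15, "ax": 0, "ay": 0, "az": 0, "gripper": 1}, {"dx": 0, "dy": 0, "dz": 0.15, "ax": 0, "ay": 0, "az": 0, "gripper": 0.7}, {"dx": 0, "dy": 0, "dz": 0.08, "ax": 0, "ay": 0, "az": 0, "gripper": 0.7}, {"dx": 0, "dy": 0, "dz": 0.05, "ax": 0, "ay": 0, "az": 0, "gripper": 0.7}, {"dx": 0, "dy": 0, "dz": 0.03, "ax": 0, "ay": 0, "az": 0, "gripper": 0.7}, {"dx": 0, "dy": 0, "dz": 0, "ax": 0, "ay": 0, "az": 0, "gripper": 0.7}])

```text
clock: 3.7
eef_pos: [536.9, 103.7, 25.3]
tool_rot: [-3.142, -0.0, 1.393]
force: [-0.3, -0.4, 0.8]
width: 59.8
gripper_force: 0.0
```

Request:
step_arm(plan=[{"dx": 0, "dy": 0, "dz": 0, "ax": 0, "ay": 0, "az": 0, "gripper": 0}, {"dx": 0, "dy": 0, "dz": 0, "ax": 0, "ay": 0, "az": 0, "gripper": 0}, {"dx": 0, "dy": 0, "dz": 0, "ax": 0, "ay": 0, "az": 0, "gripper": 0}, {"dx": 0, "dy": 0, "dz": 0, "ax": 0, "ay": 0, "az": 0, "gripper": 0}, {"dx": 0, "dy": 0, "dz": 0, "ax": 0, "ay": 0, "az": 0, "gripper": 0}, {"dx": 0, "dy": 0, "dz": 0, "ax": 0, "ay": 0, "az": 0, "gripper": 0}])

```text
clock: 4.45
eef_pos: [537.4, 103.8, 26.7]
tool_rot: [3.14, -0.001, 1.393]
force: [-1.3, 0.6, 5.9]
width: 33.4
gripper_force: 59.0
```

Request:
step_arm(plan=[{"dx": 0, "dy": 0, "dz": -0.05, "ax": 0, "ay": 0, "az": 0, "gripper": 0}, {"dx": 0, "dy": 0, "dz": -0.15, "ax": 0, "ay": 0, "az": 0, "gripper": 0}, {"dx": 0, "dy": 0, "dz": -0.15, "ax": 0, "ay": 0, "az": 0, "gripper": 0}, {"dx": 0, "dy": 0, "dz": -0.15, "ax": 0, "ay": 0, "az": 0, "gripper": 0}, {"dx": -0.13, "dy": 0.013, "dz": -0.1, "ax": 0, "ay": 0, "az": 0, "gripper": 0}, {"dx": -0.13, "dy": 0.013, "dz": 0, "ax": 0, "ay": 0, "az": 0, "gripper": 0}, {"dx": -0.13, "dy": 0.013, "dz": 0, "ax": 0, "ay": 0, "az": 0, "gripper": 0}, {"dx": -0.13, "dy": 0.013, "dz": 0, "ax": 0, "ay": 0, "az": 0, "gripper": 0}, {"dx": -0.13, "dy": 0.013, "dz": 0, "ax": 0, "ay": 0, "az": 0, "gripper": 0}, {"dx": -0.13, "dy": 0.013, "dz": 0, "ax": 0, "ay": 0, "az": 0, "gripper": 0}, {"dx": -0.13, "dy": 0.013, "dz": 0, "ax": 0, "ay": 0, "az": 0, "gripper": 0}, {"dx": -0.12, "dy": 0.014, "dz": 0, "ax": 0, "ay": 0, "az": 0, "gripper": 0}, {"dx": 0, "dy": 0, "dz": 0, "ax": 0, "ay": 0, "az": 0, "gripper": 0}])

```text
clock: 6.08
eef_pos: [512.1, -210.0, 206.7]
tool_rot: [3.14, 0.002, 1.387]
force: [-0.3, 0.8, 0.2]
width: 33.0
gripper_force: 59.8
```

```bash
cat > dock.py <<'E'
from h import *
import sys
im,P,T,s=snap('wrist'); save(im,sys.argv[1]); print(s['qpos'].round(2))
D=P-np.array([513,-207,0]); near=np.hypot(D[...,0],D[...,1])
q=P[(near<50)&(P[...,2]>53)&(P[...,2]<75)]
r=cv2.minAreaRect(q[:,:2].astype(np.float32)); print('catch',len(q),r,q[:,2].max())
w=im['color'].min(2)>100
q=P[(near<90)&(P[...,2]>-3)&(P[...,2]<12)&w]
print('plate',len(q),cv2.minAreaRect(q[:,:2].astype(np.float32)),np.median(q[:,2]))
q=P[(near<26)&(P[...,2]>33)&(P[...,2]<45)]
if len(q): print('wall',len(q),cv2.minEnclosingCircle(q[:,:2].astype(np.float32)))
q=P[(near<60)&(P[...,2]>24)&(P[...,2]<31)]
if len(q)>4: print('strike',len(q),cv2.minAreaRect(q[:,:2].astype(np.float32)))
delta([513,-207,100],-10.5,s)
E
python3 dock.py w3.png
```

```text
[ 0.07  0.58  0.41  1.85 -0.31  0.77  0.46]
catch 316 ((513.0465087890625, -207.60690307617188), (65.41130065917969, 25.702787399291992), 79.74735260009766) 64.4405027493919
plate 7007 ((511.9213562011719, -218.81143188476562), (145.1114044189453, 105.43321228027344), 79.64505004882812) 6.699144905466881
wall 258 ((513.0321655273438, -208.14993286132812), 22.794836044311523)
strike 559 ((514.45068359375, -200.33560180664062), (76.2514877319336, 29.153581619262695), 80.14373016357422)
pos [ 512.1 -210.   206.7] rot [3.1397e+00 2.5000e-03 1.3869e+00] w 33.0 F [-0.3  0.8  0.2] t 6.08
shift [1.120e-02 3.000e-04 3.556e-01]
turn [ 0.0012  0.0016 -0.0004]
```

View pics/w3.png

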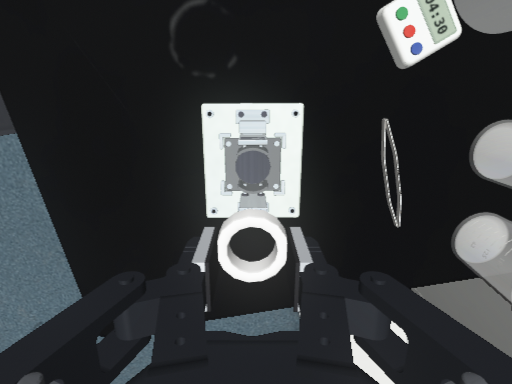

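The dock is in clear view, with the cassette centre near (253,165). The ring is held level at (252,245). Next I'll check where it sits in the grip.

```bash
cat > held.py <<'E'
from h import *
im,P,T,s=snap('wrist'); z=im['range_z']; Q=R.from_euler('xyz',s['tool_rot'])
L=Q.inv().apply((P-s['eef_pos']).reshape(-1,3)).reshape(P.shape)
c=im['color'].astype(int)
m=(c.min(2)>150)&(np.abs(L[...,1])<16.5)&(np.abs(L[...,0])<22)&(L[...,2]>0)&(L[...,2]<40)
q=L[m]; zt=np.percentile(q[:,2],10); print(len(q),'z',np.percentile(q[:,2],[2,10,50,90]))
t=q[q[:,2]<zt+3]; print('x range',t[:,0].min(),t[:,0].max(),'y',t[:,1].min(),t[:,1].max())
A=np.c_[t[:,:2],np.ones(len(t))]; print('plane',np.linalg.lstsq(A,t[:,2],rcond=None)[0])
delta([513.0,-207.9,100],-10.25,s)
E
python3 held.py
```

```text
2859 z [13.27943042 13.77716217 14.7803451  21.50354195]
x range -17.618669759607243 17.597710776462797 y -16.485475358738853 16.395234532004206
plane [1.15824927e-03 6.94722080e-04 1.45600041e+01]
pos [ 512.6 -207.4  206.3] rot [3.1406e+00 4.0000e-04 1.3898e+00] w 33.2 F [ 0.2 -0.5  0.5] t 6.12
shift [-0.0012  0.0014  0.3544]
turn [ 0.0007  0.0003 -0.0013]
```

Request:
step_arm(plan=[{"dx": -0.001, "dy": 0.001, "dz": 0.15, "ax": 0, "ay": 0, "az": -0.001, "gripper": 0}, {"dx": 0, "dy": 0, "dz": 0.15, "ax": 0, "ay": 0, "az": 0, "gripper": 0}, {"dx": 0, "dy": 0, "dz": 0.1, "ax": 0, "ay": 0, "az": 0, "gripper": 0}, {"dx": 0, "dy": 0, "dz": 0.05, "ax": 0, "ay": 0, "az": 0, "gripper": 0}, {"dx": 0, "dy": 0, "dz": 0, "ax": 0, "ay": 0, "az": 0, "gripper": 0}, {"dx": 0, "dy": 0, "dz": 0, "ax": 0, "ay": 0, "az": 0, "gripper": 0}])

```text
clock: 6.92
eef_pos: [514.2, -206.4, 71.5]
tool_rot: [3.139, 0.0, 1.395]
force: [0.0, -0.2, 0.1]
width: 33.3
gripper_force: 59.8
```

```bash
python3 -c "
from h import *
delta([513,-207.9,47.3],-10.25)"
```

```text
pos [ 514.2 -206.4   71.5] rot [3.1395e+00 3.0000e-04 1.3948e+00] w 33.3 F [ 0.  -0.2  0.1] t 6.92
shift [-0.0055 -0.0033  0.0807]
turn [0.0013 0.0002 0.0018]
```

Request:
step_arm(plan=[{"dx": -0.0055, "dy": -0.0033, "dz": 0, "ax": 0.001, "ay": 0, "az": 0.002, "gripper": 0}, {"dx": 0, "dy": 0, "dz": 0.03, "ax": 0, "ay": 0, "az": 0, "gripper": 0}, {"dx": 0, "dy": 0, "dz": 0.03, "ax": 0, "ay": 0, "az": 0, "gripper": 0}, {"dx": 0, "dy": 0, "dz": 0.02, "ax": 0, "ay": 0, "az": 0, "gripper": 0}, {"dx": 0, "dy": 0, "dz": 0, "ax": 0, "ay": 0, "az": 0, "gripper": 0}])

```text
clock: 7.55
eef_pos: [511.6, -207.6, 46.7]
tool_rot: [-3.139, -0.001, 1.391]
force: [-2.7, 1.0, 10.7]
width: 33.4
gripper_force: 60.8
```

The 10.7 N upward force at z 46.7 means the ring has reached the filter. Releasing and lifting.

Request:
step_arm(plan=[{"dx": 0, "dy": 0, "dz": 0, "ax": 0, "ay": 0, "az": 0, "gripper": 0.65}, {"dx": 0, "dy": 0, "dz": 0, "ax": 0, "ay": 0, "az": 0, "gripper": 0.65}, {"dx": 0, "dy": 0, "dz": 0, "ax": 0, "ay": 0, "az": 0, "gripper": 0.65}, {"dx": 0, "dy": 0, "dz": 0, "ax": 0, "ay": 0, "az": 0, "gripper": 0.65}, {"dx": 0, "dy": 0, "dz": -0.05, "ax": 0, "ay": 0, "az": 0, "gripper": 0.65}, {"dx": 0, "dy": 0, "dz": -0.15, "ax": 0, "ay": 0, "az": 0, "gripper": 0.65}, {"dx": 0, "dy": 0, "dz": -0.15, "ax": 0, "ay": 0, "az": 0, "gripper": 0.65}, {"dx": 0, "dy": 0, "dz": -0.15, "ax": 0, "ay": 0, "az": 0, "gripper": 0.65}, {"dx": 0, "dy": 0, "dz": 0, "ax": 0, "ay": 0, "az": 0, "gripper": 0.65}])

```text
clock: 8.68
eef_pos: [514.3, -209.0, 200.7]
tool_rot: [3.135, 0.001, 1.391]
force: [-0.1, -1.1, -1.4]
width: 55.6
gripper_force: 0.0
```

```bash
python3 - <<'E'
from h import *
im,P,T,s=snap('wrist'); save(im,'w4.png')
D=P-np.array([513,-207.9,0]); near=np.hypot(D[...,0],D[...,1])
c=im['color'].min(2)
q=P[(near<22)&(P[...,2]>27)&(P[...,2]<37)&(c>120)]
print('ring',len(q),cv2.minEnclosingCircle(q[:,:2].astype(np.float32)),np.median(q[:,2]))
A=np.c_[q[:,:2]-q[:,:2].mean(0),np.ones(len(q))]; print('plane',np.linalg.lstsq(A,q[:,2],rcond=None)[0])
delta([542,218.3,206],-10.25,s)
E
```

```text
ring 620 ((510.35711669921875, -209.0729522705078), 19.289493560791016) 32.21973897696745
plane [-5.95512874e-04  2.69393822e-03  3.20854494e+01]
pos [ 514.3 -209.   200.7] rot [3.1349e+00 1.3000e-03 1.3911e+00] w 55.6 F [-0.1 -1.1 -1.4] t 8.68
shift [ 1.4179 -0.1637 -0.0206]
turn [ 0.0042  0.0008 -0.0005]
```

View pics/w4.png

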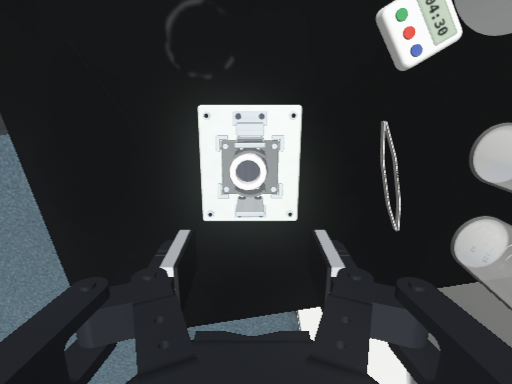

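The ring lies flat in the pocket at (247,171), perhaps 2 mm toward -x. I'll measure it against the catches in the same frame.

```bash
cat > rel.py <<'E'
from h import *
im,P,T,s=snap('wrist')
D=P-np.array([513,-207.9,0]); near=np.hypot(D[...,0],D[...,1])
q=P[(near<50)&(P[...,2]>53)&(P[...,2]<75)]; r=cv2.minAreaRect(q[:,:2].astype(np.float32)); print('catch',r)
c0=np.array(r[0]); a=np.radians(r[2]-90); ex=np.array([np.cos(a),np.sin(a)]); ey=np.array([-ex[1],ex[0]])
q=P[(near<25)&(P[...,2]>30)&(P[...,2]<35)&(im['color'].min(2)>185)][:,:2]-c0
X=np.c_[q@ex,q@ey]; print('ring x',np.percentile(X[:,0],[1,99]),'y',np.percentile(X[:,1],[1,99]),len(X))
delta([542,218.3,206],-10.25,s)
E
python3 rel.py
```

```text
catch ((512.8313598632812, -207.76904296875), (65.77333068847656, 25.345619201660156), 79.64183044433594)
ring x [-18.11791612  15.1880106 ] y [-16.71368096  16.55863154] 580
pos [ 513.2 -208.1  198.6] rot [3.1388e+00 3.0000e-04 1.3913e+00] w 55.4 F [-0.2 -0.2 -0.8] t 8.72
shift [ 1.4158 -0.1591 -0.0254]
turn [ 0.0018  0.0002 -0.0004]
```

The ring is about 1.5 mm off in x, 0 in y and flat, which is within tolerance. Now moving to the cover.

Request:
step_arm(plan=[{"dx": 0.1287, "dy": -0.0145, "dz": 0, "ax": 0, "ay": 0, "az": 0, "gripper": 0.65}, {"dx": 0.1287, "dy": -0.0145, "dz": 0, "ax": 0, "ay": 0, "az": 0, "gripper": 0.65}, {"dx": 0.1287, "dy": -0.0145, "dz": 0, "ax": 0, "ay": 0, "az": 0, "gripper": 0.65}, {"dx": 0.1287, "dy": -0.0145, "dz": 0, "ax": 0, "ay": 0, "az": 0, "gripper": 0.65}, {"dx": 0.1287, "dy": -0.0145, "dz": 0, "ax": 0, "ay": 0, "az": 0, "gripper": 0.65}, {"dx": 0.1287, "dy": -0.0145, "dz": 0, "ax": 0, "ay": 0, "az": 0, "gripper": 0.65}, {"dx": 0.1287, "dy": -0.0145, "dz": 0, "ax": 0, "ay": 0, "az": 0, "gripper": 0.65}, {"dx": 0.1287, "dy": -0.0145, "dz": 0, "ax": 0, "ay": 0, "az": 0, "gripper": 0.65}, {"dx": 0.1287, "dy": -0.0145, "dz": 0, "ax": 0, "ay": 0, "az": 0, "gripper": 0.65}, {"dx": 0.1287, "dy": -0.0145, "dz": 0, "ax": 0, "ay": 0, "az": 0, "gripper": 0.65}, {"dx": 0.1287, "dy": -0.0145, "dz": 0, "ax": 0, "ay": 0, "az": 0, "gripper": 0.65}, {"dx": 0, "dy": 0, "dz": 0.1, "ax": 0, "ay": 0, "az": 0, "gripper": 0.65}, {"dx": 0, "dy": 0, "dz": 0.1, "ax": 0, "ay": 0, "az": 0, "gripper": 0.65}, {"dx": 0, "dy": 0, "dz": 0.1, "ax": 0, "ay": 0, "az": 0, "gripper": 0.65}, {"dx": 0, "dy": 0, "dz": 0.05, "ax": 0, "ay": 0, "az": 0, "gripper": 0.65}, {"dx": 0, "dy": 0, "dz": 0, "ax": 0, "ay": 0, "az": 0, "gripper": 0.65}])

```text
clock: 10.78
eef_pos: [539.8, 218.1, 90.0]
tool_rot: [-3.137, 0.002, 1.391]
force: [0.0, -0.7, 0.2]
width: 55.4
gripper_force: 0.0
```

```bash
python3 - <<'E'
from h import *
im,P,T,s=snap('wrist'); save(im,'w5.png')
q=P[(P[...,2]>19)&(P[...,2]<30)&(np.hypot(P[...,0]-542,P[...,1]-218.3)<14)]
c=cv2.minEnclosingCircle(q[:,:2].astype(np.float32)); print(len(q),c,np.median(q[:,2]))
delta([*c[0],35],-10.25,s)
delta([542,218.3,35],-10.25,s)
E
```

```text
410 ((541.9654541015625, 218.38607788085938), 7.59490442276001) 22.423098056930456
pos [539.8 218.1  90. ] rot [-3.1373e+00  1.8000e-03  1.3908e+00] w 55.4 F [ 0.  -0.7  0.2] t 10.78
shift [0.0026 0.0076 0.1833]
turn [-0.0027  0.0011 -0.0007]
pos [539.8 218.1  90. ] rot [-3.1373e+00  1.8000e-03  1.3908e+00] w 55.4 F [ 0.  -0.7  0.2] t 10.78
shift [0.0024 0.0078 0.1833]
turn [-0.0027  0.0011 -0.0007]
```

Request:
step_arm(plan=[{"dx": 0.0015, "dy": 0.006, "dz": 0.08, "ax": -0.001, "ay": 0, "az": 0, "gripper": 0.5}, {"dx": 0, "dy": 0, "dz": 0.06, "ax": 0, "ay": 0, "az": 0, "gripper": 0.5}, {"dx": 0, "dy": 0, "dz": 0.043, "ax": 0, "ay": 0, "az": 0, "gripper": 0.5}, {"dx": 0, "dy": 0, "dz": 0, "ax": 0, "ay": 0, "az": 0, "gripper": 0.5}, {"dx": 0, "dy": 0, "dz": 0, "ax": 0, "ay": 0, "az": 0, "gripper": 0.5}])

```text
clock: 11.45
eef_pos: [543.1, 218.7, 36.9]
tool_rot: [3.141, -0.0, 1.391]
force: [-0.3, -0.4, -0.1]
width: 42.8
gripper_force: 0.0
```

Request:
step_arm(plan=[{"dx": 0, "dy": 0, "dz": 0, "ax": 0, "ay": 0, "az": 0, "gripper": 0}, {"dx": 0, "dy": 0, "dz": 0, "ax": 0, "ay": 0, "az": 0, "gripper": 0}, {"dx": 0, "dy": 0, "dz": 0, "ax": 0, "ay": 0, "az": 0, "gripper": 0}, {"dx": 0, "dy": 0, "dz": 0, "ax": 0, "ay": 0, "az": 0, "gripper": 0}, {"dx": 0, "dy": 0, "dz": 0, "ax": 0, "ay": 0, "az": 0, "gripper": 0}, {"dx": 0, "dy": 0, "dz": 0, "ax": 0, "ay": 0, "az": 0, "gripper": 0}])

```text
clock: 12.2
eef_pos: [543.1, 218.9, 37.3]
tool_rot: [3.141, -0.001, 1.391]
force: [-0.5, 0.7, 6.3]
width: 11.3
gripper_force: 58.6
```

Request:
step_arm(plan=[{"dx": 0, "dy": 0, "dz": -0.05, "ax": 0, "ay": 0, "az": 0, "gripper": 0}, {"dx": 0, "dy": 0, "dz": -0.12, "ax": 0, "ay": 0, "az": 0, "gripper": 0}, {"dx": 0, "dy": 0, "dz": -0.15, "ax": 0, "ay": 0, "az": 0, "gripper": 0}, {"dx": 0, "dy": 0, "dz": -0.15, "ax": 0, "ay": 0, "az": 0, "gripper": 0}, {"dx": -0.1288, "dy": 0.0142, "dz": -0.08, "ax": 0, "ay": 0, "az": 0, "gripper": 0}, {"dx": -0.1288, "dy": 0.0142, "dz": 0, "ax": 0, "ay": 0, "az": 0, "gripper": 0}, {"dx": -0.1288, "dy": 0.0142, "dz": 0, "ax": 0, "ay": 0, "az": 0, "gripper": 0}, {"dx": -0.1288, "dy": 0.0142, "dz": 0, "ax": 0, "ay": 0, "az": 0, "gripper": 0}, {"dx": -0.1288, "dy": 0.0142, "dz": 0, "ax": 0, "ay": 0, "az": 0, "gripper": 0}, {"dx": -0.1288, "dy": 0.0142, "dz": 0, "ax": 0, "ay": 0, "az": 0, "gripper": 0}, {"dx": -0.1288, "dy": 0.0142, "dz": 0, "ax": 0, "ay": 0, "az": 0, "gripper": 0}, {"dx": -0.1288, "dy": 0.0142, "dz": 0, "ax": 0, "ay": 0, "az": 0, "gripper": 0}, {"dx": -0.1288, "dy": 0.0142, "dz": 0, "ax": 0, "ay": 0, "az": 0, "gripper": 0}, {"dx": -0.1288, "dy": 0.0142, "dz": 0, "ax": 0, "ay": 0, "az": 0, "gripper": 0}, {"dx": -0.1288, "dy": 0.0142, "dz": 0, "ax": 0, "ay": 0, "az": 0, "gripper": 0}, {"dx": 0, "dy": 0, "dz": 0, "ax": 0, "ay": 0, "az": 0, "gripper": 0}, {"dx": 0, "dy": 0, "dz": 0, "ax": 0, "ay": 0, "az": 0, "gripper": 0}])

```text
clock: 14.32
eef_pos: [512.7, -207.1, 201.7]
tool_rot: [-3.141, -0.001, 1.391]
force: [-0.0, 0.2, 0.1]
width: 11.5
gripper_force: 58.6
```

```bash
python3 - <<'E'
from h import *
im,P,T,s=snap('wrist'); save(im,'w6.png'); Q=R.from_euler('xyz',s['tool_rot'])
L=Q.inv().apply((P-s['eef_pos']).reshape(-1,3)).reshape(P.shape)
m=(np.abs(L[...,1])<21)&(np.abs(L[...,0])<25)&(L[...,2]>23)&(L[...,2]<36)
q=L[m]; print(len(q),q.min(0),q.max(0),np.median(q,0)); print(cv2.minEnclosingCircle(q[:,:2].astype(np.float32)))
A=np.c_[q[:,:2],np.ones(len(q))]; print('plane',np.linalg.lstsq(A,q[:,2],rcond=None)[0])
m=(np.abs(L[...,1])<8)&(np.abs(L[...,0])<12)&(L[...,2]>8)&(L[...,2]<23);q=L[m]
if len(q):print('knob',q.min(0),q.max(0))
delta([513.0,-207.9,85],-10.3,s)
E
```

```text
1418 [-18.56956625 -17.60877405  23.09548167] [17.3432544  17.06322425 35.93312729] [ 9.1666847  -0.54073635 30.70972118]
((-0.7292606830596924, -0.6109537482261658), 18.126962661743164)
plane [ 5.69285959e-02 -2.40460088e-04  3.01730939e+01]
knob [-11.81327002  -7.92600248   8.0645652 ] [11.05471197  7.97707923 22.91831527]
pos [ 512.7 -207.1  201.7] rot [-3.1414e+00 -1.0000e-03  1.3912e+00] w 11.5 F [-0.   0.2  0.1] t 14.32
shift [-0.0029  0.0015  0.3891]
turn [-0.0001 -0.0006  0.0001]
```

View pics/w6.png

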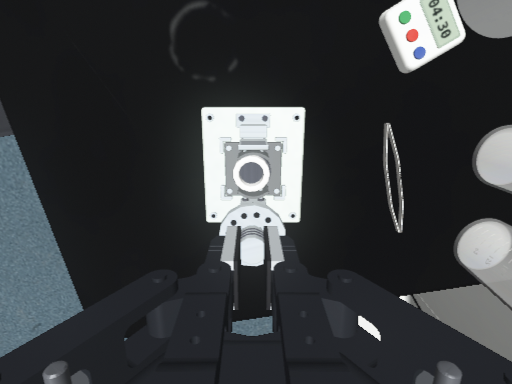

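The cover hangs below the fingers at (250,222) over the docked ring, off-centre by 0.7 mm or less. Now lowering it to just above the pocket.

Request:
step_arm(plan=[{"dx": -0.0005, "dy": 0.003, "dz": 0.13, "ax": 0, "ay": 0, "az": 0, "gripper": 0}, {"dx": 0, "dy": 0, "dz": 0.13, "ax": 0, "ay": 0, "az": 0, "gripper": 0}, {"dx": 0, "dy": 0, "dz": 0.08, "ax": 0, "ay": 0, "az": 0, "gripper": 0}, {"dx": 0, "dy": 0, "dz": 0.045, "ax": 0, "ay": 0, "az": 0, "gripper": 0}, {"dx": 0, "dy": 0, "dz": 0, "ax": 0, "ay": 0, "az": 0, "gripper": 0}, {"dx": 0, "dy": 0, "dz": 0, "ax": 0, "ay": 0, "az": 0, "gripper": 0}, {"dx": 0, "dy": 0, "dz": 0, "ax": 0, "ay": 0, "az": 0, "gripper": 0}])

```text
clock: 15.25
eef_pos: [514.3, -208.3, 87.0]
tool_rot: [3.14, 0.0, 1.391]
force: [0.2, 0.1, -0.0]
width: 11.6
gripper_force: 58.7
```

```bash
python3 -c "
from h import *
delta([513.7,-207.3,70],-10.3)"
```

```text
pos [ 514.3 -208.3   87. ] rot [3.1398e+00 3.0000e-04 1.3913e+00] w 11.6 F [ 0.2  0.1 -0. ] t 15.25
shift [ 0.003  -0.0028  0.0566]
turn [0.0012 0.0002 0.0002]
```

Request:
step_arm(plan=[{"dx": 0.002, "dy": -0.002, "dz": 0.02, "ax": 0.001, "ay": 0, "az": 0, "gripper": 0}, {"dx": 0, "dy": 0, "dz": 0.02, "ax": 0, "ay": 0, "az": 0, "gripper": 0}, {"dx": 0, "dy": 0, "dz": 0.015, "ax": 0, "ay": 0, "az": 0, "gripper": 0}, {"dx": 0, "dy": 0, "dz": 0, "ax": 0, "ay": 0, "az": 0, "gripper": 0}, {"dx": 0, "dy": 0, "dz": 0, "ax": 0, "ay": 0, "az": 0, "gripper": 0}])

```text
clock: 15.88
eef_pos: [513.0, -207.4, 69.3]
tool_rot: [-3.139, -0.0, 1.391]
force: [-1.2, 0.4, 1.5]
width: 11.4
gripper_force: 58.8
```

Contact is at z 69.3, the expected seated height. Releasing and rising to look.

Request:
step_arm(plan=[{"dx": 0, "dy": 0, "dz": 0, "ax": 0, "ay": 0, "az": 0, "gripper": 0.5}, {"dx": 0, "dy": 0, "dz": 0, "ax": 0, "ay": 0, "az": 0, "gripper": 0.5}, {"dx": 0, "dy": 0, "dz": 0, "ax": 0, "ay": 0, "az": 0, "gripper": 0.5}, {"dx": 0, "dy": 0, "dz": 0, "ax": 0, "ay": 0, "az": 0, "gripper": 0.5}, {"dx": 0, "dy": 0, "dz": -0.05, "ax": 0, "ay": 0, "az": 0, "gripper": 1}, {"dx": 0, "dy": 0, "dz": -0.13, "ax": 0, "ay": 0, "az": 0, "gripper": 1}, {"dx": 0, "dy": 0, "dz": -0.13, "ax": 0, "ay": 0, "az": 0, "gripper": 1}, {"dx": 0, "dy": 0, "dz": -0.12, "ax": 0, "ay": 0, "az": 0, "gripper": 1}, {"dx": 0, "dy": 0, "dz": 0, "ax": 0, "ay": 0, "az": 0, "gripper": 1}, {"dx": 0, "dy": 0, "dz": 0, "ax": 0, "ay": 0, "az": 0, "gripper": 1}])

```text
clock: 17.12
eef_pos: [513.1, -207.1, 198.7]
tool_rot: [-3.14, -0.0, 1.391]
force: [0.1, 0.2, -0.3]
width: 85.1
gripper_force: 0.0
```

```bash
python3 - <<'E'
from h import *
im,P,T,s=snap('wrist'); save(im,'w7.png')
D=P-np.array([513,-207.9,0]); near=np.hypot(D[...,0],D[...,1])
q=P[(near<50)&(P[...,2]>58)&(P[...,2]<75)]; r=cv2.minAreaRect(q[:,:2].astype(np.float32)); print('catch',r)
q=P[(near<15)&(P[...,2]>50)&(P[...,2]<58)]; print('knob',len(q),cv2.minEnclosingCircle(q[:,:2].astype(np.float32)),np.median(q[:,2]))
A=np.c_[q[:,:2]-q[:,:2].mean(0),np.ones(len(q))]; print('plane',np.linalg.lstsq(A,q[:,2],rcond=None)[0])
delta([513,-207.9,90],79.7,s)
E
```

```text
catch ((512.9127197265625, -207.78309631347656), (65.8897705078125, 25.109514236450195), 79.80553436279297)
knob 231 ((512.355712890625, -207.84930419921875), 7.64608907699585) 54.5224185121271
plane [ 5.12925313e-03 -1.00791920e-01  5.42561328e+01]
pos [ 513.1 -207.1  198.7] rot [-3.1400e+00 -4.0000e-04  1.3914e+00] w 85.1 F [ 0.1  0.2 -0.3] t 17.12
shift [-0.0028  0.0006  0.3623]
turn [-6.000e-04 -1.000e-03 -9.998e-01]
```

View pics/w7.png

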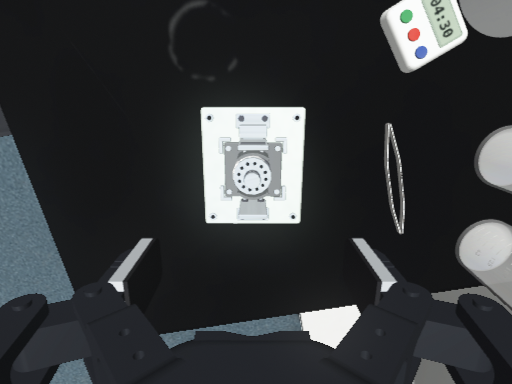

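The cover is seated in the pocket at (252,176), with the knob 0.6 mm from the axis. I'll turn 90° and check it once more.

Request:
step_arm(plan=[{"dx": 0, "dy": 0, "dz": 0, "ax": 0, "ay": 0, "az": -0.1, "gripper": 1}, {"dx": 0, "dy": 0, "dz": 0, "ax": 0, "ay": 0, "az": -0.1, "gripper": 1}, {"dx": 0, "dy": 0, "dz": 0, "ax": 0, "ay": 0, "az": -0.1, "gripper": 1}, {"dx": 0, "dy": 0, "dz": 0, "ax": 0, "ay": 0, "az": -0.1, "gripper": 1}, {"dx": 0, "dy": 0, "dz": 0, "ax": 0, "ay": 0, "az": -0.1, "gripper": 1}, {"dx": 0, "dy": 0, "dz": 0, "ax": 0, "ay": 0, "az": -0.1, "gripper": 1}, {"dx": 0, "dy": 0, "dz": 0, "ax": 0, "ay": 0, "az": -0.1, "gripper": 1}, {"dx": 0, "dy": 0, "dz": 0, "ax": 0, "ay": 0, "az": -0.1, "gripper": 1}, {"dx": 0, "dy": 0, "dz": 0, "ax": 0, "ay": 0, "az": -0.1, "gripper": 1}, {"dx": 0, "dy": 0, "dz": 0, "ax": 0, "ay": 0, "az": -0.1, "gripper": 1}, {"dx": 0, "dy": 0, "dz": 0, "ax": 0, "ay": 0, "az": 0, "gripper": 1}, {"dx": 0, "dy": 0, "dz": 0, "ax": 0, "ay": 0, "az": 0, "gripper": 1}])

```text
clock: 18.68
eef_pos: [513.0, -207.5, 197.8]
tool_rot: [3.141, -0.003, 2.959]
force: [0.3, -0.8, -1.4]
width: 85.2
gripper_force: 0.0
```

```bash
python3 - <<'E'
from h import *
im,P,T,s=snap('wrist'); print(s['qpos'].round(2))
D=P-np.array([512.4,-207.85,0]); near=np.hypot(D[...,0],D[...,1])
q=P[(near<16.5)&(near>10)&(P[...,2]>35)&(P[...,2]<42)]
A=np.c_[q[:,:2]-q[:,:2].mean(0),np.ones(len(q))]; print('disc plane',len(q),np.linalg.lstsq(A,q[:,2],rcond=None)[0])
delta([513,-207.9,90],79.7,s)
E
```

```text
[ 0.35  0.56 -0.03  1.85  0.03  0.74  1.7 ]
disc plane 576 [ 5.12446994e-03 -5.85402039e-04  3.88141324e+01]
pos [ 513.  -207.5  197.8] rot [ 3.1413e+00 -2.9000e-03  2.9592e+00] w 85.2 F [ 0.3 -0.8 -1.4] t 18.68
shift [-0.0014 -0.0015  0.3595]
turn [ 0.0002 -0.0018 -0.0017]
```

Request:
step_arm(plan=[{"dx": -0.001, "dy": -0.001, "dz": 0.13, "ax": 0, "ay": -0.001, "az": -0.001, "gripper": 1}, {"dx": 0, "dy": 0, "dz": 0.13, "ax": 0, "ay": 0, "az": 0, "gripper": 1}, {"dx": 0, "dy": 0, "dz": 0.1, "ax": 0, "ay": 0, "az": 0, "gripper": 1}, {"dx": 0, "dy": 0, "dz": 0, "ax": 0, "ay": 0, "az": 0, "gripper": 1}, {"dx": 0, "dy": 0, "dz": 0, "ax": 0, "ay": 0, "az": 0, "gripper": 1}, {"dx": 0, "dy": 0, "dz": 0, "ax": 0, "ay": 0, "az": 0, "gripper": 1}, {"dx": 0, "dy": 0, "dz": 0, "ax": 0, "ay": 0, "az": 0, "gripper": 1}])

```text
clock: 19.6
eef_pos: [514.2, -208.1, 91.6]
tool_rot: [-3.141, 0.002, 2.963]
force: [0.4, 0.2, -0.4]
width: 85.3
gripper_force: 0.0
```

```bash
python3 -c "
from h import *
delta([513,-207.8,53],79.7)"
```

```text
pos [ 514.2 -208.1   91.6] rot [-3.1413e+00  1.9000e-03  2.9633e+00] w 85.3 F [ 0.4  0.2 -0.4] t 19.6
shift [0.0043 0.0002 0.1285]
turn [-0.0002  0.0012  0.001 ]
```

Request:
step_arm(plan=[{"dx": 0.003, "dy": 0, "dz": 0.05, "ax": 0, "ay": 0.001, "az": 0.001, "gripper": 1}, {"dx": 0, "dy": 0, "dz": 0.05, "ax": 0, "ay": 0, "az": 0, "gripper": 1}, {"dx": 0, "dy": 0, "dz": 0.028, "ax": 0, "ay": 0, "az": 0, "gripper": 1}, {"dx": 0, "dy": 0, "dz": 0, "ax": 0, "ay": 0, "az": 0, "gripper": 1}, {"dx": 0, "dy": 0, "dz": 0, "ax": 0, "ay": 0, "az": 0, "gripper": 1}])

```text
clock: 20.23
eef_pos: [512.8, -207.7, 52.0]
tool_rot: [-3.142, -0.002, 2.962]
force: [-0.2, -0.1, 0.1]
width: 85.5
gripper_force: 0.0
```

Request:
step_arm(plan=[{"dx": 0, "dy": 0, "dz": 0, "ax": 0, "ay": 0, "az": 0, "gripper": 0.8}, {"dx": 0, "dy": 0, "dz": 0, "ax": 0, "ay": 0, "az": 0, "gripper": 0.75}, {"dx": 0, "dy": 0, "dz": 0, "ax": 0, "ay": 0, "az": 0, "gripper": 0.7}, {"dx": 0, "dy": 0, "dz": 0, "ax": 0, "ay": 0, "az": 0, "gripper": 0.65}, {"dx": 0, "dy": 0, "dz": 0, "ax": 0, "ay": 0, "az": 0, "gripper": 0.6}, {"dx": 0, "dy": 0, "dz": 0, "ax": 0, "ay": 0, "az": 0, "gripper": 0.5}, {"dx": 0, "dy": 0, "dz": 0, "ax": 0, "ay": 0, "az": 0, "gripper": 0.4}, {"dx": 0, "dy": 0, "dz": 0, "ax": 0, "ay": 0, "az": 0, "gripper": 0}, {"dx": 0, "dy": 0, "dz": 0, "ax": 0, "ay": 0, "az": 0, "gripper": 0}, {"dx": 0, "dy": 0, "dz": 0, "ax": 0, "ay": 0, "az": 0, "gripper": 0}, {"dx": 0, "dy": 0, "dz": 0, "ax": 0, "ay": 0, "az": 0, "gripper": 0}])

```text
clock: 21.6
eef_pos: [513.2, -207.8, 54.1]
tool_rot: [-3.141, 0.0, 2.962]
force: [-3.4, 1.0, 15.9]
width: 49.7
gripper_force: 60.3
```

The width reads 49.7 mm. The readings run about 3 mm low, so both catches are pressed home. Lifting straight up.

Request:
step_arm(plan=[{"dx": 0, "dy": 0, "dz": -0.01, "ax": 0, "ay": 0, "az": 0, "gripper": 0}, {"dx": 0, "dy": 0, "dz": -0.01, "ax": 0, "ay": 0, "az": 0, "gripper": 0}, {"dx": 0, "dy": 0, "dz": -0.015, "ax": 0, "ay": 0, "az": 0, "gripper": 0}, {"dx": 0, "dy": 0, "dz": -0.02, "ax": 0, "ay": 0, "az": 0, "gripper": 0}])

```text
clock: 22.1
eef_pos: [512.3, -207.6, 68.5]
tool_rot: [3.141, -0.003, 2.962]
force: [-0.3, -0.4, -3.2]
width: 48.9
gripper_force: 62.9
```

The force is now -3.2 N, the weight of the loaded cassette, so it is free of the dock. Continuing up.

Request:
step_arm(plan=[{"dx": 0, "dy": 0, "dz": -0.025, "ax": 0, "ay": 0, "az": 0, "gripper": 0}, {"dx": 0, "dy": 0, "dz": -0.035, "ax": 0, "ay": 0, "az": 0, "gripper": 0}, {"dx": 0, "dy": 0, "dz": -0.04, "ax": 0, "ay": 0, "az": 0, "gripper": 0}, {"dx": 0, "dy": 0, "dz": -0.04, "ax": 0, "ay": 0, "az": 0, "gripper": 0}, {"dx": 0, "dy": 0, "dz": -0.04, "ax": 0, "ay": 0, "az": 0, "gripper": 0}, {"dx": 0, "dy": 0, "dz": -0.04, "ax": 0, "ay": 0, "az": 0, "gripper": 0}, {"dx": 0, "dy": 0, "dz": -0.03, "ax": 0, "ay": 0, "az": 0, "gripper": 0}, {"dx": 0, "dy": 0, "dz": -0.025, "ax": 0, "ay": 0, "az": 0, "gripper": 0}, {"dx": 0, "dy": 0, "dz": -0.01, "ax": 0, "ay": 0, "az": 0, "gripper": 0}, {"dx": 0, "dy": 0, "dz": 0, "ax": 0, "ay": 0, "az": 0, "gripper": 0}, {"dx": 0, "dy": 0, "dz": 0, "ax": 0, "ay": 0, "az": 0, "gripper": 0}, {"dx": 0, "dy": 0, "dz": 0, "ax": 0, "ay": 0, "az": 0, "gripper": 0}, {"dx": 0, "dy": 0, "dz": 0, "ax": 0, "ay": 0, "az": 0, "gripper": 0}, {"dx": 0, "dy": 0, "dz": 0, "ax": 0, "ay": 0, "az": 0, "gripper": 0}])

```text
clock: 23.85
eef_pos: [512.8, -207.7, 154.0]
tool_rot: [3.142, -0.002, 2.962]
force: [0.3, -0.3, -3.4]
width: 49.4
gripper_force: 62.9
```

```bash
python3 - <<'E'
from h import *
im,P,T,s=snap('wrist'); save(im,'w8.png')
im,P,T,s=snap('side'); c=im['color'][130:270,190:370,::-1]
w=cv2.imread('pics/w8.png'); c=cv2.resize(c,(280,218)); 
o=np.zeros((384,792,3),np.uint8); o[:,:512]=w; o[:218,512:]=c; cv2.imwrite('pics/end.png',o)
print(s['eef_pos'],s['qd'].round(3),s['force'])
E
```

```text
[ 512.78221378 -207.69114209  153.98969856] [ 0.001  0.     0.003 -0.    -0.001  0.001  0.001] [ 0.27481694 -0.71971047 -3.22160131]
```

View pics/end.png

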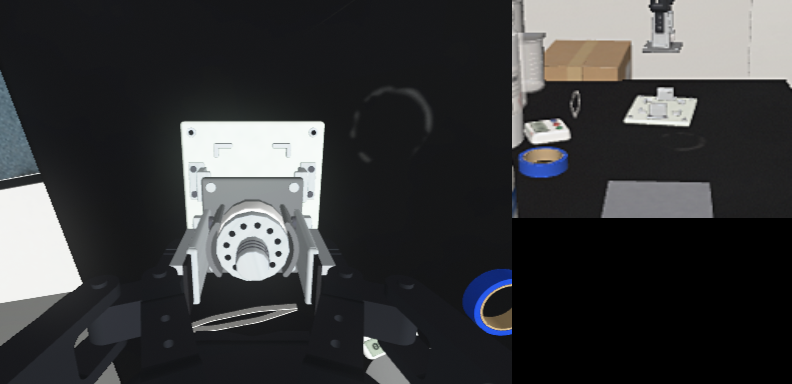

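The wrist view shows the cassette held by both catches with the cover seated at (252,245), above the empty dock. The side crop shows it level. Handing in.

```bash
python3 -c "
from cell import ctrl
print(ctrl.finish_job())"
```

```text
the job is handed in; nothing more can be done
None
```

The job is handed in with no verdict returned: ring and cover are seated, and the cassette is held level by both squeezed catches about 10 cm above the dock, after 24 of the 67 s; I steered clear of the bystanders but didn't re-measure them.

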